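# Push a blower wheel home and spin-check it by hand

### The job

Push the blower wheel down by its metal hub until it is fully home on its spindle, firmly but without forcing it. Then, with the wheel home, turn it by hand through at least one and a quarter turns, either way round, to check that it runs free; the vanes are thin plastic, so touch them only lightly. Leave the wheel home and at rest, and do not disturb the other things on the bench.

Things in the scene. Friction and masses are not known exactly. Their poses are not given: they have to be found in the camera images.
- unit: blower chassis, screwed to the bench: steel floor plate 190 x 190 x 6 mm, origin at the centre of its underside, z up; the wheel's axis is vertical through it. Soft rubber mounts carry a grey motor plate 180 x 180 mm (top at z 26 mm) and motor (68 mm across, top z 36 mm): pressed from above these and the wheel sink a millimetre or two under a firm push. Over 20 N is forcing it.
- seat (a joint): how far the wheel is pushed down on its spindle, in m: 0 = 8 mm proud, 0.008 = fully home on a solid shoulder. A stiff push fit: slides only under a push of about 11 N or more and stays where left. When home, the steel spindle's end (11 mm across) is flush with the hub's top; before, it lies deeper in the bore.
- hub_top (a point): centre of the flat top of the wheel's bare aluminium hub: 36 mm across, stands 12 mm above the vanes, with a 15 mm bore round the spindle. Height above the bench about 78 mm with the wheel home, more while it is proud. Lies on the wheel's axis.
- wheel (a joint): turning angle of the wheel, in rad, counter-clockwise seen from above positive, counted on over full turns (not wrapped). Turns without end stops; light drag (0.03 N m), stops within a few degrees once let go.
- vanes: plastic part of the wheel, turns with the hub: black backplate 140 mm across, 3 mm thick, with five upright radial vanes 72 degrees apart, each 3 mm thick, from 18 to 68 mm radius, tops 26 mm above the backplate's underside; one orange, four white. No shroud. Origin on the axis at that underside (38 mm below the hub's top), x along the orange vane, z up. Over 10 N damages it.
- guard: the blower's removed wire guard, dark steel, 150 mm across, 6 mm thick, lying loose beside the blower; origin at its centre. Leave alone.
- tray: small blue plastic tray of screws, 100 x 70 x 22 mm, loose, on the other side of the blower; origin at the centre of its underside. Leave alone.
- panel: green circuit-board panel, 110 x 150 x 3 mm, lying on a black mat beyond the blower; origin at the centre of its underside. Leave alone.
- spool: grey metal spool, 60 mm across and 35 mm high, standing flat; origin at the centre of its underside. Leave alone.
- driver: screwdriver lying on the bench; origin at its underside, x along the shaft. Leave alone.
- tweezers: steel tweezers, 110 mm long, lying on the bench; origin on the bench below their middle. Leave alone.

How it is judged (in metres and radians):
On the way, in this order (a step that is already met when the one before it is completed fails the run):
1. the wheel is pushed fully home (less than 1 mm short) (value of joint seat above 0.007 m), for 0.2 s.
2. then the wheel, still home, is turned one and a quarter turns from its start, either way (angle past 7.7 or -6.5 rad) (value of joint seat above 0.007 m and (value of joint wheel above 7.7 rad or value of joint wheel below -6.5 rad)), for 0.1 s.
At the end, for the whole second after the job is handed in: The wheel is home on its spindle (less than 1 mm short), has been turned one and a quarter turns and not turned back (angle above 7.5 or below -6.3 rad), and is at rest (under 0.1 rad/s); guard, tray, panel, spool, screwdriver and tweezers are within 20 mm of where they were (value of joint seat above 0.007 m and angular speed of vanes below 0.1 rad/s and (value of joint wheel above 7.5 rad or value of joint wheel below -6.3 rad) and distance of each of guard, tray, panel, spool, driver, tweezers from where it was at the start of the episode below 0.02 m); the robot touches nothing.
It fails at once if the blower is pressed with more than 24 N (contact force between any of the fingers, the arm and unit above 24 N).
It fails at once if the plastic vanes or backplate take more than 12 N from the robot (contact force between any of the fingers, the arm and vanes above 12 N).
It also fails if it takes over 58 s, if anything falls off the work surface, if the arm or the gripper's body presses on something with over 40 N, if the wrist force passes 120 N, or if a joint passes its speed limit or range.

### The arm

A 6-joint arm with a two-finger parallel gripper is mounted at the origin on the work surface. World frame = base frame: x ahead of the robot, y to its left, z up, the work surface at z = 0. Lengths are in mm, angles in rad, forces in N, time in s.
With the tool pointing down it reaches from about 350 to 875 mm from the base axis. Payload 4.2 kg.
Tool frame: the origin (TCP) lies at the very end of the fingers, on their centre line; the grasp point (between the pads) lies arm.hold_point_z behind it (arm.hold_point_z is the distance from the TCP to the grasp point, in mm); y points along the fingers, x is the direction in which the jaws open and shut, and the axes are right-handed (so a half turn about y gives the same grasp; the last joint's range is limited). The gripper opens to 85 mm and grips with 20 to 120 N. Pads are 22 mm wide; open, the fingers measure 114 mm over their backs; the gripper's body (76 mm by 85 mm) begins 54 mm behind the grasp point. The pads swing forward as they close: fully open they stand 13 mm farther back than shut.
Start: joints at [-1.069, 0.385, 0.008, 0, -1.194, -0.259], TCP at [150.281, -606.642, 231.312] pointing down, gripper open.
Joint ranges: [-3.14, 3.14], [-1.21, 2.06], [-1.07, 1.41], [-3.16, 2.05], [-2.99, -0.16], [-3.1, 3.1]. Speed limits (rad/s): [2.79, 2.79, 3.14, 3.14, 3.14, 3.14].

### API

Orientations are given as a unit quaternion [x, y, z, w].
In Python, from bench import arm gives the robot as it stands.
- The arm moves only by the shell command python3 -m creep 'ROWS'. ROWS is JSON, a list of rows, each a list of 3 entries, a list of its own where there are three numbers: the shift along the world's x, y, z in mm, then the turn, a rotation vector about the world's x, y, z in rad, then the gripper command: -1 is shut, 1 is fully open, values between are in proportion. In form: [[[dx, dy, dz], [wx, wy, wz], jaw], ...]. A call has 1 to 12 rows; each row is the pose to reach, as a shift and turn from the pose commanded when the call began; what a row does not reach only later rows make up. A row lasts 1/12 s, in which the tool goes at most 41.7 mm and 7.16 degrees, less where a joint would pass 70% of its speed; a pose out of reach is approached as far as the arm can. A call with a gripper value outside its range is refused whole. The fingers move at their own pace and stop on an object; the grip force is fixed at half the most. Time passes only in rows, so rows that repeat a pose let the fingers close. It gives the time, the measured TCP pose, the force and the opening at its end, in the units of the state.
- arm.read_state(): the state, without advancing time (a new reading comes with each control period).
- arm.get_image(name): name is "scene" or "top" or "wrist"; returns (picture, depth): 384x512x3 uint8, red, green, blue; 384x512 float32, mm along the optical axis (not along the pixel's ray), 0 where there is no reading.
- arm.camera_params(name): a dict with "camera_matrix" (3x3 intrinsics, pixels), "extrinsics" (4x4, takes a point from world to camera coordinates); the wrist camera has in their place "T_tool_cam" (4x4, takes a point from camera to tool coordinates, whose origin is the TCP and whose axes are the tool frame's). Camera axes: x right, y down, z forward; pixel columns grow to the right and rows downward; lengths in mm; the calibration is good to about 2 mm. A picture is of the moment at which its call begins: read the wrist's pose just before it. camera_params takes no time and is no camera call.
- arm.job_done(): hands the job in, once; it reports no verdict.
The state is a dict: "clock": time; "joints": joint angles; "joint_vel": joint speeds; "joint_efforts": joint torques, N m; "position": TCP position; "ee_rot": TCP orientation; "contact_force": force on the tool from outside, world axes, zero at the start; "wrist_torque": the same for the moment, N m; "gripper_width": finger opening in mm.
Only numpy, scipy, OpenCV 4.12 (cv2) and the standard library are available. Lean on these libraries where they do the work, as an engineer would, in place of code of your own. Each camera call takes 0.05 s, during which the arm holds its last target.

## Working session

There is one attempt and no reset: what is moved stays moved. The work goes in short steps, Python scripts to look and compute and a shell command to move; the robot and the scene stay as the last step left them, time stands still between calls to the robot, and variables do not carry over. Pictures are saved under pics/ and viewed, and the job is handed in when it is done.

```bash
ls; mkdir -p pics; cat > h.py <<'E'
import numpy as np, cv2
from bench import arm
from scipy.spatial.transform import Rotation as R
def grab(name,tag):
    s=arm.read_state(); im,d=arm.get_image(name)
    cv2.imwrite(f'pics/{tag}.png',im[:,:,::-1]); np.save(f'pics/{tag}_d.npy',d); 
    return s,im,d
def cam(name,s=None):
    p=arm.camera_params(name); K=np.array(p['camera_matrix'])
    if 'extrinsics' in p: T=np.linalg.inv(np.array(p['extrinsics']))
    else:
        W=np.eye(4); W[:3,:3]=R.from_quat(s['ee_rot']).as_matrix(); W[:3,3]=s['position']; T=W@np.array(p['T_tool_cam'])
    return K,T
def onplane(K,T,uv,z):
    r=T[:3,:3]@np.linalg.inv(K)@np.array([uv[0],uv[1],1.]); c=T[:3,3]
    return c+r*(z-c[2])/r[2]
def deproj(K,T,uv,d):
    r=np.linalg.inv(K)@np.array([uv[0],uv[1],1.])*d
    return T[:3,:3]@r+T[:3,3]
E
python3 - <<'E'
from h import *
s,_,_=grab('top','top0'); grab('scene','scene0'); grab('wrist','wrist0')
print(s, arm.hold_point_z)
for n in('top','scene'):print(n,cam(n))
E
```

```text
pics
{'clock': 0.0, 'joints': array([-1.06939227e+00,  3.85547645e-01,  6.60252140e-03, -4.97639553e-04,
       -1.19401473e+00, -2.58613859e-01]), 'joint_vel': array([-0.0002139 ,  0.00037408, -0.00049716,  0.00059692,  0.00109776,
       -0.00120355]), 'joint_efforts': array([-1.99301925e-03, -3.92291522e+01,  1.88397181e+01,  4.18608516e+00,
       -4.62908152e-03, -1.01525913e-05]), 'position': array([ 150.13578554, -606.08174671,  230.21805799]), 'ee_rot': array([ 0.43518417,  0.5572805 , -0.55637662, -0.43646103]), 'contact_force': array([ 0.74210508, -0.28229449, -0.04715575]), 'wrist_torque': array([ 0.00157357,  0.03294944, -0.05277388]), 'gripper_width': 85.14550668860782} 18.700000000000003
top (array([[360.4703922 ,   0.        , 253.14153439],
       [  0.        , 360.4703922 , 194.63017903],
       [  0.        ,   0.        ,   1.        ]]), array([[ 8.66860610e-03, -9.97552694e-01,  6.93792361e-02,
         5.02560106e+02],
       [-9.99919490e-01, -8.00439197e-03,  9.84596340e-03,
         1.44132935e+00],
       [-9.26652871e-03, -6.94590012e-02, -9.97541768e-01,
         1.23053472e+03],
       [ 0.00000000e+00,  0.00000000e+00,  0.00000000e+00,
         1.00000000e+00]]))
scene (array([[371.9708959 ,   0.        , 261.85340825],
       [  0.        , 371.9708959 , 190.46210548],
       [  0.        ,   0.        ,   1.        ]]), array([[-3.16681265e-01,  5.32319994e-01, -7.85078595e-01,
         1.60333467e+03],
       [ 9.48413315e-01,  1.64607062e-01, -2.70955162e-01,
         3.63597509e+02],
       [-1.50053692e-02, -8.30385416e-01, -5.56987343e-01,
         8.15930267e+02],
       [ 0.00000000e+00,  0.00000000e+00,  0.00000000e+00,
         1.00000000e+00]]))
```

View pics/top0.png

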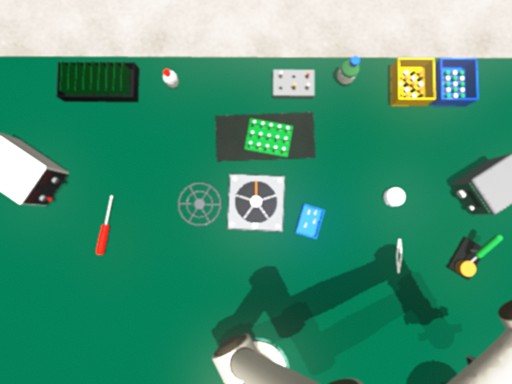

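View pics/scene0.png

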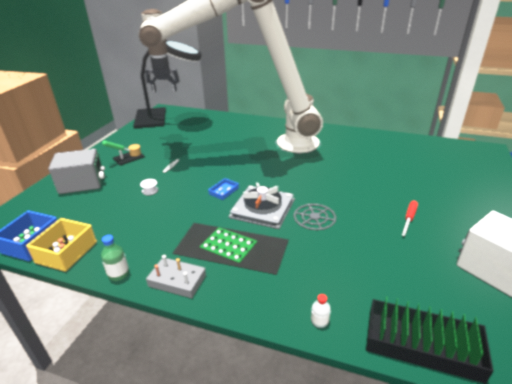

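View pics/wrist0.png

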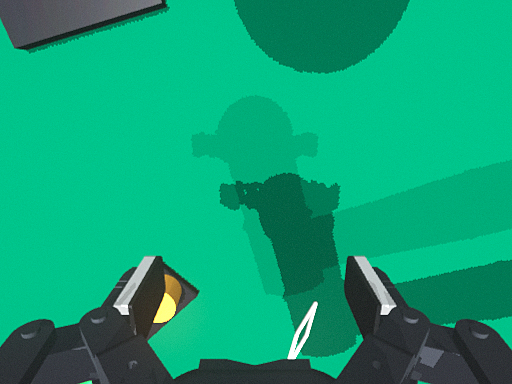

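```bash
python3 - <<'E'
from h import *
s=arm.read_state(); M=R.from_quat(s['ee_rot']).as_matrix(); print(M.round(3)); print(np.array(arm.camera_params('wrist')['T_tool_cam']).round(3), arm.camera_params('wrist')['camera_matrix'])
E
```

```text
[[-0.24  -0.001 -0.971]
 [ 0.971  0.002 -0.24 ]
 [ 0.002 -1.     0.   ]]
[[ 1.00000e+00  1.00000e-03 -1.00000e-03 -1.82000e-01]
 [ 1.00000e-03 -3.23000e-01  9.46000e-01 -1.42356e+02]
 [ 1.00000e-03 -9.46000e-01 -3.23000e-01  8.33820e+01]
 [ 0.00000e+00  0.00000e+00  0.00000e+00  1.00000e+00]] [[317.36017357   0.         254.24875028]
 [  0.         317.36017357 193.15963236]
 [  0.           0.           1.        ]]
```

```bash
python3 - <<'E'
from h import *
im=cv2.imread('pics/top0.png'); d=np.load('pics/top0_d.npy'); K,T=cam('top')
cv2.imwrite('pics/top0z.png',cv2.resize(im[160:250,210:340],None,fx=6,fy=6,interpolation=cv2.INTER_CUBIC))
# height map
uu,vv=np.meshgrid(np.arange(512),np.arange(384)); 
rays=np.stack([uu,vv,np.ones_like(uu)],-1)@np.linalg.inv(K).T*d[...,None]
P=rays@T[:3,:3].T+T[:3,3]
np.set_printoptions(linewidth=220)
print(P[196:210,248:266,2].round(0).astype(int))
m=(P[...,2]>15)&(P[...,2]<120)&(abs(uu-256)<40)&(abs(vv-202)<40)
print(cv2.minAreaRect(np.argwhere(m)[:,::-1].astype(np.float32)), P[m][:,:2].mean(0))
for n,z in(('hub',82),):
  print(onplane(K,T,(256.5,202),z))
E
```

```text
[[  50   45   47   47   48   49   79   82   85   79   83   50   47   47   42   46   46   48]
 [  44   47   50   46   84   77   82   80   83   83   82   85   83   47   49   49   49   47]
 [  72   47   45   47   81   83   80   84   83   82   84   85   77   50   48   46   69   71]
 [  66   67   71   81   84   82   80   70   68   71   83   83   82   84   70   73   66   48]
 [  45   46   47   83   82   82   70   81   78   75   75   86   79   84   51   44   48   47]
 [  44 1231   50   83   84   81   68   79   77   74   69   83   85   86   49   47   49   50]
 [  48   49   47   81   82   81   72   80   73   77   82   81   85   83   46   50   45   45]
 [  49   47   45   83   86   79   82   79   70   79   83   81   87   83   54   46   49   50]
 [  47   50   43   48   80   81   81   80   85   80   83   81   82   46   48   48   49   45]
 [  46   49   48   48   50   85   81   84   81   83   80   76   44   47   52   50   46   45]
 [  46   46   46   49   69   61   82   79   81   76   83   67   69   46   46   50   47   46]
 [  50   44   49   51   72   45   44   48   50   47   44   50   69   42   44   46   44   49]
 [  51   51   49   71   50   49   45   49   49   43   46   49   47   70   46   49   48   44]
 [  49   45   70   47   50   48   47   49   51   46   47   46   47   56   69   47   45   52]]
((255.98326110839844, 201.87705993652344), (53.857940673828125, 53.569339752197266), 2.544804573059082) [561.50634522   3.54166648]
[558.966679     1.86228481  82.        ]
```

View pics/top0z.png

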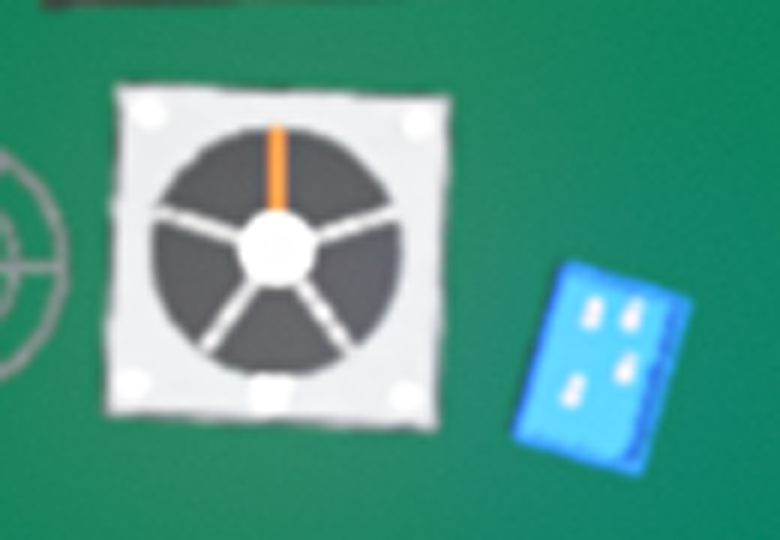

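```bash
python3 - <<'E'
from h import *
im=cv2.imread('pics/top0.png'); d=np.load('pics/top0_d.npy'); K,T=cam('top')
uu,vv=np.meshgrid(np.arange(512),np.arange(384)); 
P=(np.stack([uu,vv,np.ones_like(uu)],-1)@np.linalg.inv(K).T*d[...,None])@T[:3,:3].T+T[:3,3]
m=(P[...,2]>74.5)&(P[...,2]<95)&(abs(uu-256)<14)&(abs(vv-202)<14)
c=np.argwhere(m)[:,::-1]; (x,y),r=cv2.minEnclosingCircle(c.astype(np.float32)); print(x,y,r,c.mean(0),np.median(P[m][:,2]))
print(onplane(K,T,(x,y),83),onplane(K,T,c.mean(0),83))
E
python3 -m creep '[[[23,34,0],[0,0,-0.02],-0.5],[[46,68,0],[0,0,-0.04],-0.5],[[69,102,0],[0,0,-0.06],-0.5],[[92,136,0],[0,0,-0.08],-0.5],[[115,170,0],[0,0,-0.1],-0.5],[[138,204,0],[0,0,-0.12],-0.5],[[161,238,0],[0,0,-0.14],-0.5],[[184,272,0],[0,0,-0.16],-0.5],[[207,306,0],[0,0,-0.18],-0.5],[[230,340,0],[0,0,-0.2],-0.5],[[253,374,0],[0,0,-0.22],-0.5],[[276,408,0],[0,0,-0.24],-0.5]]'
```

```text
256.0 200.8333282470703 5.540361404418945 [256.03370787 200.94382022] 81.62742044181687
[562.62651124   3.48526794  83.        ] [562.2748166   3.3749802  83.       ]
clock: 1.15
position: [426.8, -196.7, 231.4]
ee_rot: [0.5, 0.501, -0.5, -0.499]
contact_force: [1.0, -0.8, 0.9]
gripper_width: 21.6
```

```bash
python3 -m creep '[[[22,33,0],[0,0,0],-0.5],[[44,66,0],[0,0,0],-0.5],[[66,99,-5],[0,0,0],-0.5],[[88,132,-10],[0,0,0],-0.5],[[110,165,-20],[0,0,0],-0.5],[[126,190,-30],[0,0,0],-0.5],[[136,202,-30],[0,0,0],-0.5],[[136,202,-30],[0,0,0],-0.5],[[136,202,-30],[0,0,0],-0.5],[[136,202,-30],[0,0,0],-0.5]]'
python3 - <<'E'
from h import *
s,im,d=grab('wrist','w1'); print(s['position'],s['contact_force'])
s,im,d=grab('wrist','w1'); 
K,T=cam('wrist',s)
uu,vv=np.meshgrid(np.arange(512),np.arange(384)); 
P=(np.stack([uu,vv,np.ones_like(uu)],-1)@np.linalg.inv(K).T*d[...,None])@T[:3,:3].T+T[:3,3]
m=(P[...,2]>74.5)&(P[...,2]<95)
m=cv2.morphologyEx(m.astype(np.uint8),cv2.MORPH_OPEN,np.ones((3,3)))
n,l,st,ce=cv2.connectedComponentsWithStats(m)
for i in range(1,n):
  if st[i,4]>100:
    q=P[l==i]; print(st[i],ce[i],np.median(q,0),q.min(0),q.max(0))
    c,r=cv2.minEnclosingCircle(np.argwhere(l==i)[:,::-1].astype(np.float32));print(c,r,onplane(K,T,c,np.median(q[:,2])))
E
```

```text
clock: 1.98
position: [561.8, 2.6, 201.6]
ee_rot: [-0.499, -0.5, 0.501, 0.5]
contact_force: [0.1, -0.3, 0.9]
gripper_width: 21.5
[561.80135523   2.57583485 201.58445615] [ 0.09870702 -0.26469056  0.87252515]
[ 238  164   41   41 1279] [257.76622361 184.04612979] [559.86672703   5.11806113  82.38087617] [542.90814601 -12.20442681  74.89121084] [578.07588666  22.88285666  84.43601752]
(257.6604919433594, 184.13674926757812) 20.877029418945312 [559.50397715   4.886396    82.38087617]
```

View pics/w1.png

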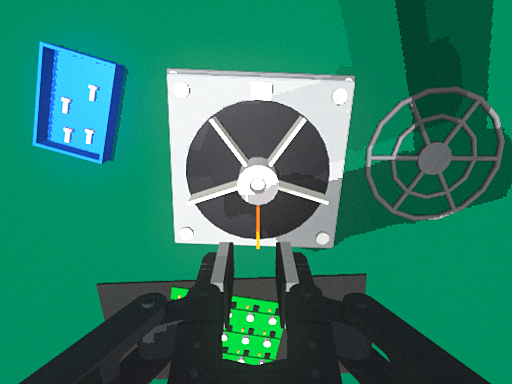

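```bash
python3 -m creep '[[[-1,1,-25],[0,0,0],-0.5],[[-1,1,-50],[0,0,0],-0.5],[[-1,1,-75],[0,0,0],-0.5],[[-1,1,-95],[0,0,0],-0.5],[[-1,1,-105],[0,0,0],-0.5],[[-1,1,-108],[0,0,0],-0.5],[[-1,1,-108],[0,0,0],-0.5],[[-1,1,-108],[0,0,0],-0.5]]'
python3 - <<'E'
from h import *
s,im,d=grab('wrist','w2'); print(s['position'],s['contact_force'])
E
```

```text
clock: 2.75
position: [562.2, 4.2, 94.7]
ee_rot: [0.5, 0.501, -0.5, -0.499]
contact_force: [0.2, -0.4, 0.8]
gripper_width: 21.3
[562.20086      4.15682448  94.67327349] [ 0.22563616 -0.35204731  0.82599171]
```

View pics/w2.png

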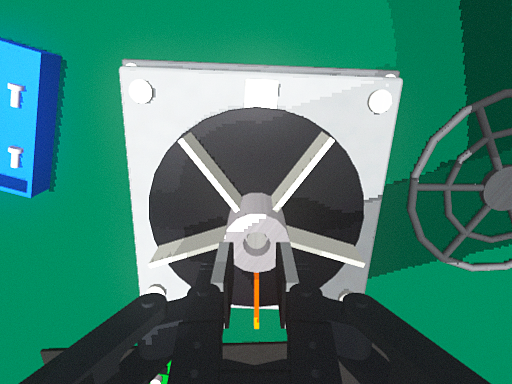

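```bash
python3 - <<'E'
from h import *
s=arm.read_state();K,T=cam('wrist',s); d=np.load('pics/w2_d.npy')
def proj(p):
  q=np.linalg.inv(T)@np.r_[p,1]; q=K@q[:3]; return q[:2]/q[2]
p=s['position']; print('tcp px',proj(p),proj(p+[11,0,0]),proj(p+[-11,0,0]), proj([561,4.2,82]))
uu,vv=np.meshgrid(np.arange(512),np.arange(384)); 
P=(np.stack([uu,vv,np.ones_like(uu)],-1)@np.linalg.inv(K).T*d[...,None])@T[:3,:3].T+T[:3,3]
m=(P[...,2]>76)&(P[...,2]<90)&(abs(uu-257)<28)&(abs(vv-240)<45)
q=P[m]; print(q.min(0),q.max(0),np.median(q[:,2]),m.sum())
print(np.percentile(q[:,0],[1,99]))
m2=m&(P[...,0]<562)
c,r=cv2.minEnclosingCircle(np.argwhere(m)[:,::-1].astype(np.float32));print(c,r)
im=cv2.imread('pics/w2.png')
for pt in(p,p+[11,0,0],p-[11,0,0]): cv2.circle(im,tuple(int(v) for v in proj(pt)),1,(0,0,255),-1)
cv2.circle(im,tuple(int(v) for v in proj([561,4.2,82])),1,(255,0,0),-1)
cv2.imwrite('pics/w2z.png',cv2.resize(im[180:340,170:350],None,fx=3.6,fy=3.6,interpolation=cv2.INTER_CUBIC))
E
```

```text
tcp px [254.70245798 257.74654304] [254.61429239 276.31974498] [254.79462264 238.33088924] [254.436872   243.36086864]
[542.94072275  -9.19129855  76.00028782] [579.00438692  20.3678813   84.97377591] 82.52774751613347 2658
[543.3647456 577.603376 ]
(255.96713256835938, 240.30450439453125) 32.4296875
```

View pics/w2z.png

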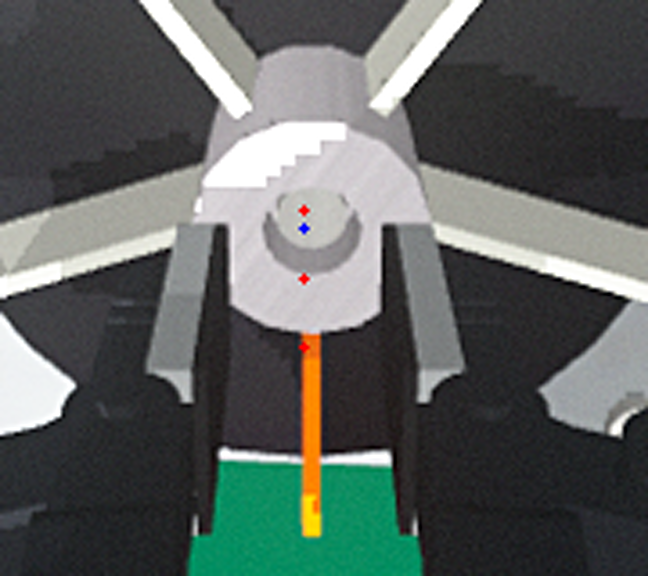

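```bash
python3 -m creep '[[[-1,1,-3],[0,0,0],-0.5],[[-1,1,-6],[0,0,0],-0.5],[[-1,1,-8],[0,0,0],-0.5],[[-1,1,-9],[0,0,0],-0.5],[[-1,1,-9],[0,0,0],-0.5]]'
python3 -m creep '[[[0,0,-0.5],[0,0,0],-0.5],[[0,0,-1],[0,0,0],-0.5],[[0,0,-1.5],[0,0,0],-0.5],[[0,0,-1.5],[0,0,0],-0.5]]'
```

```text
clock: 3.22
position: [560.1, 5.4, 84.1]
ee_rot: [-0.499, -0.501, 0.501, 0.499]
contact_force: [0.0, 0.6, 0.0]
gripper_width: 22.0
clock: 3.55
position: [560.4, 5.4, 83.0]
ee_rot: [0.499, 0.501, -0.501, -0.499]
contact_force: [0.5, 0.3, 0.8]
gripper_width: 21.4
```

```bash
python3 -m creep '[[[0,0,-0.5],[0,0,0],-0.5],[[0,0,-1],[0,0,0],-0.5],[[0,0,-1],[0,0,0],-0.5]]'
python3 -m creep '[[[0,0,-0.5],[0,0,0],-0.5],[[0,0,-1],[0,0,0],-0.5],[[0,0,-1],[0,0,0],-0.5]]'
```

```text
clock: 3.8
position: [560.5, 5.4, 82.4]
ee_rot: [0.499, 0.501, -0.501, -0.499]
contact_force: [-1.1, 0.9, 4.5]
gripper_width: 21.2
clock: 4.05
position: [560.6, 5.4, 81.9]
ee_rot: [0.499, 0.501, -0.501, -0.499]
contact_force: [-2.1, 0.9, 8.0]
gripper_width: 21.2
```

```bash
python3 -m creep '[[[0,0,-0.5],[0,0,0],-0.5],[[0,0,-1],[0,0,0],-0.5],[[0,0,-1],[0,0,0],-0.5]]'
python3 -m creep '[[[0,0,-0.5],[0,0,0],-0.5],[[0,0,-1],[0,0,0],-0.5],[[0,0,-1],[0,0,0],-0.5]]'
```

```text
clock: 4.3
position: [560.6, 5.4, 81.3]
ee_rot: [0.499, 0.501, -0.501, -0.499]
contact_force: [-2.8, 1.1, 10.9]
gripper_width: 21.4
clock: 4.55
position: [560.6, 5.4, 80.4]
ee_rot: [0.499, 0.501, -0.501, -0.499]
contact_force: [-3.0, 1.3, 10.1]
gripper_width: 20.9
```

Sliding has started at about 10–11 N. Continue gently.

```bash
python3 -m creep '[[[0,0,-0.5],[0,0,0],-0.5],[[0,0,-1],[0,0,0],-0.5],[[0,0,-1.5],[0,0,0],-0.5],[[0,0,-2],[0,0,0],-0.5],[[0,0,-2],[0,0,0],-0.5]]'
python3 -m creep '[[[0,0,-0.5],[0,0,0],-0.5],[[0,0,-1],[0,0,0],-0.5],[[0,0,-1.5],[0,0,0],-0.5],[[0,0,-2],[0,0,0],-0.5],[[0,0,-2],[0,0,0],-0.5]]'
```

```text
clock: 4.97
position: [560.6, 5.4, 78.4]
ee_rot: [0.499, 0.501, -0.501, -0.499]
contact_force: [-3.3, 1.3, 10.8]
gripper_width: 21.3
clock: 5.38
position: [560.6, 5.4, 76.6]
ee_rot: [0.499, 0.501, -0.501, -0.499]
contact_force: [-3.6, 0.7, 10.8]
gripper_width: 21.1
```

```bash
python3 -m creep '[[[0,0,-0.5],[0,0,0],-0.5],[[0,0,-1],[0,0,0],-0.5],[[0,0,-1.5],[0,0,0],-0.5],[[0,0,-1.5],[0,0,0],-0.5]]'
python3 -m creep '[[[0,0,-0.5],[0,0,0],-0.5],[[0,0,-1],[0,0,0],-0.5],[[0,0,-1],[0,0,0],-0.5]]'
```

```text
clock: 5.72
position: [560.7, 5.3, 75.9]
ee_rot: [0.5, 0.501, -0.501, -0.499]
contact_force: [-5.6, 0.7, 16.8]
gripper_width: 21.3
clock: 5.97
position: [560.8, 5.4, 75.5]
ee_rot: [0.5, 0.501, -0.501, -0.498]
contact_force: [-5.9, 0.2, 19.7]
gripper_width: 21.0
```

```bash
python3 -m creep '[[[0,0,2],[0,0,0],-0.5],[[0,0,5],[0,0,0],-0.5],[[0,0,25],[0,0,0],-0.5],[[0,0,55],[0,0,0],-0.5],[[0,0,85],[0,0,0],-0.5],[[0,0,95],[0,0,0],-0.5],[[0,0,95],[0,0,0],-0.5],[[0,0,95],[0,0,0],-0.5]]'
python3 - <<'E'
from h import *
s,im,d=grab('wrist','w3'); print(s['position'],s['contact_force'])
K,T=cam('wrist',s)
uu,vv=np.meshgrid(np.arange(512),np.arange(384)); 
P=(np.stack([uu,vv,np.ones_like(uu)],-1)@np.linalg.inv(K).T*d[...,None])@T[:3,:3].T+T[:3,3]
rr=np.hypot(P[...,0]-560.2,P[...,1]-5.2); h=P[...,2]
for a,b in((0,4),(9,16),(21,26)):
  m=(rr>=a)&(rr<b)&(h>30)&(h<95); print(a,b,m.sum(),np.median(h[m]), np.percentile(h[m],[10,90]))
m=(rr<30)&(h>72)&(h<90); 
c,r=cv2.minEnclosingCircle(np.argwhere(cv2.morphologyEx(m.astype(np.uint8),cv2.MORPH_OPEN,np.ones((3,3))))[:,::-1].astype(np.float32)); print(c,r,onplane(K,T,c,np.median(h[m])))
c=[int(v) for v in c]
b=im[:,:,::-1][c[1]-50:c[1]+70,c[0]-70:c[0]+70]
cv2.imwrite('pics/w3z.png',cv2.resize(b,None,fx=5,fy=5,interpolation=cv2.INTER_CUBIC))
E
```

```text
clock: 6.63
position: [560.0, 5.5, 166.9]
ee_rot: [0.499, 0.501, -0.5, -0.5]
contact_force: [-0.3, 0.2, 0.1]
gripper_width: 21.5
[559.96179421   5.46764693 166.93240856] [-0.27764799  0.18971253  0.06820378]
0 4 79 77.68407302954802 [76.97272362 78.67499855]
9 16 848 77.67167526792191 [76.7914574  78.49831348]
21 26 705 43.24733400569238 [42.05201403 65.39584209]
(254.12852478027344, 198.01319885253906) 22.960437774658203 [559.67166216   5.09259974  77.60818553]
```

View pics/w3z.png

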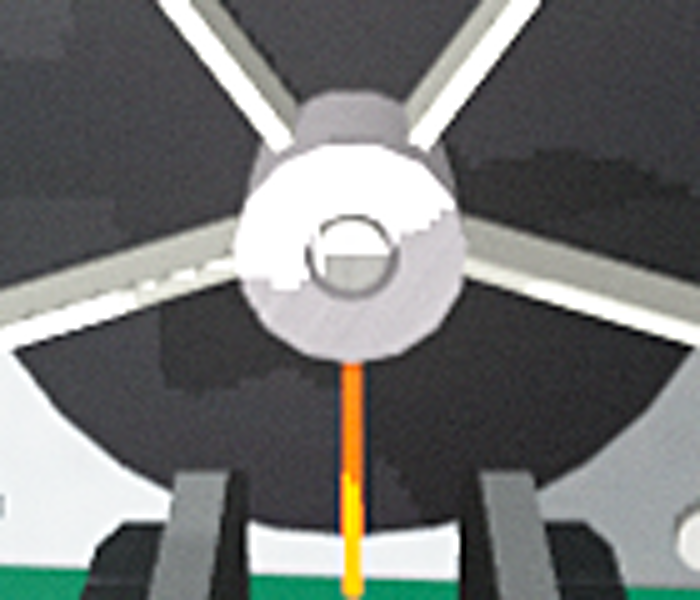

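```bash
python3 -m creep '[[[15,-11,0],[0,0,0],-1],[[30,-22,0],[0,0,0],-1],[[44,-32,0],[0,0,0],-1],[[44,-32,-20],[0,0,0],-1],[[44,-32,-45],[0,0,0],-1],[[44,-32,-70],[0,0,0],-1],[[44,-32,-85],[0,0,0],-1],[[44,-32,-90],[0,0,0],-1],[[44,-32,-90],[0,0,0],-1]]'
python3 - <<'E'
from h import *
s,im,d=grab('wrist','w4'); print(s['position'],s['contact_force'])
a0=[324,0,120,240]
for a,b,st in((324,360,4),(0,120,10),(120,240,10),(240,360,10)):
  f=lambda t:54*np.array([np.cos(np.radians(t)),np.sin(np.radians(t))])
  print(a,[(f(t)-f(a)).round(1).tolist() for t in range(a+st,b+1,st)])
E
```

```text
clock: 7.43
position: [602.4, -27.0, 74.1]
ee_rot: [-0.498, -0.499, 0.503, 0.501]
contact_force: [0.1, -0.5, 0.7]
gripper_width: -0.0
[602.35523062 -27.02525606  74.06007516] [ 0.09123676 -0.45520831  0.65528696]
324 [[2.1, 3.1], [4.0, 6.4], [5.6, 9.8], [7.1, 13.3], [8.2, 16.9], [9.1, 20.5], [9.8, 24.2], [10.2, 28.0], [10.3, 31.7]]
0 [[-0.8, 9.4], [-3.3, 18.5], [-7.2, 27.0], [-12.6, 34.7], [-19.3, 41.4], [-27.0, 46.8], [-35.5, 50.7], [-44.6, 53.2], [-54.0, 54.0], [-63.4, 53.2], [-72.5, 50.7], [-81.0, 46.8]]
120 [[-7.7, -5.4], [-14.4, -12.1], [-19.8, -19.8], [-23.7, -28.3], [-26.2, -37.4], [-27.0, -46.8], [-26.2, -56.1], [-23.7, -65.2], [-19.8, -73.8], [-14.4, -81.5], [-7.7, -88.1], [-0.0, -93.5]]
240 [[8.5, -4.0], [17.6, -6.4], [27.0, -7.2], [36.4, -6.4], [45.5, -4.0], [54.0, -0.0], [61.7, 5.4], [68.4, 12.1], [73.8, 19.8], [77.7, 28.3], [80.2, 37.4], [81.0, 46.8]]
```

View pics/w4.png

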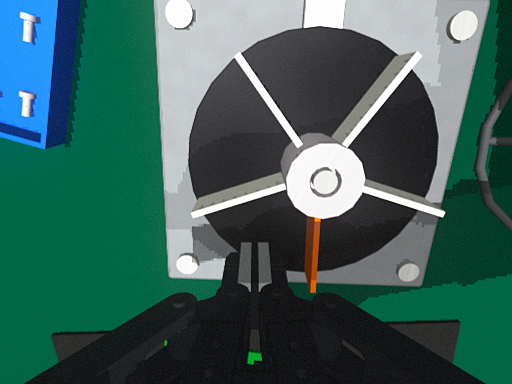

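```bash
python3 -m creep '[[[0,0,-5],[0,0,0],-1],[[0,0,-12],[0,0,0],-1],[[0,0,-18],[0,0,0],-1],[[0,0,-20],[0,0,0],-1],[[0,0,-20],[0,0,0],-1],[[0,0,-20],[0,0,0],-1],[[0,0,-20],[0,0,0],-1]]'
```

```text
clock: 8.07
position: [604.5, -26.6, 57.7]
ee_rot: [0.499, 0.501, -0.501, -0.499]
contact_force: [-0.6, -0.4, 0.1]
gripper_width: -0.1
```

```bash
python3 -m creep '[[[1,1.5,-2],[0,0,0],-1],[[2,3,-4],[0,0,0],-1],[[4,6.4,-4],[0,0,0],-1],[[5.6,9.8,-4],[0,0,0],-1],[[7.1,13.3,-4],[0,0,0],-1],[[8.2,16.9,-4],[0,0,0],-1],[[9.1,20.5,-4],[0,0,0],-1],[[9.8,24.2,-4],[0,0,0],-1],[[10.2,28,-4],[0,0,0],-1],[[10.3,31.7,-4],[0,0,0],-1]]'
```

```text
clock: 8.9
position: [614.6, 5.4, 53.3]
ee_rot: [-0.499, -0.501, 0.501, 0.499]
contact_force: [0.7, -0.5, 0.4]
gripper_width: 0.0
```

```bash
python3 -m creep '[[[-0.4,7,0],[0,0,0],-1],[[-2.5,16,0],[0,0,0],-1],[[-6.5,25.5,0],[0,0,0],-1],[[-12.6,34.7,0],[0,0,0],-1],[[-19.3,41.4,0],[0,0,0],-1],[[-27,46.8,0],[0,0,0],-1],[[-35.5,50.7,0],[0,0,0],-1],[[-44.6,53.2,0],[0,0,0],-1],[[-54,54,0],[0,0,0],-1],[[-63.4,53.2,0],[0,0,0],-1],[[-72.5,50.7,0],[0,0,0],-1],[[-81,46.8,0],[0,0,0],-1]]'; python3 - <<'E'
from h import *
s,im,d=grab('wrist','w5'); print(s['position'],s['contact_force'])
E
```

```text
clock: 9.9
position: [532.7, 51.7, 53.5]
ee_rot: [0.499, 0.501, -0.501, -0.499]
contact_force: [0.1, 1.0, 1.0]
gripper_width: 0.1
[532.67186808  51.66610687  53.47125451] [0.13561867 0.95725133 1.04594652]
```

View pics/w5.png

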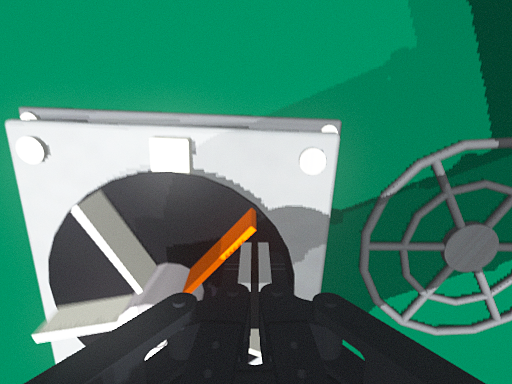

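```bash
python3 -m creep '[[[-5,-3,0],[0,0,0],-1],[[-12,-9.5,0],[0,0,0],-1],[[-19,-18.5,0],[0,0,0],-1],[[-23.7,-28.3,0],[0,0,0],-1],[[-26.2,-37.4,0],[0,0,0],-1],[[-27,-46.8,0],[0,0,0],-1],[[-26.2,-56.1,0],[0,0,0],-1],[[-23.7,-65.2,0],[0,0,0],-1],[[-19.8,-73.8,0],[0,0,0],-1],[[-14.4,-81.5,0],[0,0,0],-1],[[-7.7,-88.1,0],[0,0,0],-1],[[0,-93.5,0],[0,0,0],-1]]'
python3 -m creep '[[[8.5,-4,0],[0,0,0],-1],[[17.6,-6.4,0],[0,0,0],-1],[[27,-7.2,0],[0,0,0],-1],[[36.4,-6.4,0],[0,0,0],-1],[[45.5,-4,0],[0,0,0],-1],[[54,0,0],[0,0,0],-1],[[61.7,5.4,0],[0,0,0],-1],[[68.4,12.1,0],[0,0,0],-1],[[73.8,19.8,0],[0,0,0],-1],[[77.7,28.3,0],[0,0,0],-1],[[80.2,37.4,0],[0,0,0],-1],[[81,46.8,0],[0,0,0],-1]]'
python3 - <<'E'
from h import *
s,im,d=grab('wrist','w6'); print(s['position'],s['contact_force'])
E
```

```text
clock: 10.95
position: [534.1, -42.6, 53.2]
ee_rot: [-0.499, -0.5, 0.501, 0.5]
contact_force: [-0.7, 0.7, -0.2]
gripper_width: 0.0
clock: 11.95
position: [614.9, 6.2, 53.3]
ee_rot: [0.499, 0.501, -0.501, -0.499]
contact_force: [0.3, -0.3, 0.2]
gripper_width: 0.2
[614.94746127   6.22920315  53.330836  ] [ 0.30657813 -0.30455389  0.20915873]
```

View pics/w6.png

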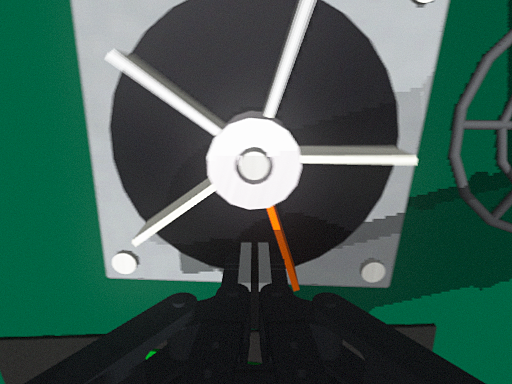

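```bash
python3 -m creep '[[[-0.4,7,0],[0,0,0],-1],[[-2.5,16,0],[0,0,0],-1],[[-6.5,25.5,0],[0,0,0],-1],[[-12.6,34.7,0],[0,0,0],-1],[[-19.3,41.4,0],[0,0,0],-1],[[-27,46.8,0],[0,0,0],-1],[[-35.5,50.7,0],[0,0,0],-1],[[-44.6,53.2,0],[0,0,0],-1],[[-54,54,0],[0,0,0],-1],[[-63.4,53.2,0],[0,0,0],-1],[[-72.5,50.7,0],[0,0,0],-1],[[-81,46.8,0],[0,0,0],-1]]'
python3 -m creep '[[[-7.7,-5.4,0],[0,0,0],-1],[[-14.4,-12.1,0],[0,0,0],-1],[[-19.8,-19.8,0],[0,0,0],-1],[[-23.7,-28.3,0],[0,0,0],-1],[[-26.2,-37.4,0],[0,0,0],-1],[[-27,-45,0],[0,0,0],-1],[[-26.8,-51,0],[0,0,0],-1],[[-26.2,-56,0],[0,0,0],-1],[[-25.5,-59,0],[0,0,0],-1],[[-25.5,-59,0],[0,0,0],-1],[[-26,-56,0],[0,0,0],-1],[[-26,-56,0],[0,0,0],-1]]'
python3 -m creep '[[[0,0,15],[0,0,0],-1],[[0,0,40],[0,0,0],-1],[[0,0,70],[0,0,0],-1],[[0,0,100],[0,0,0],-1],[[-5,10,130],[0,0,0],-1],[[-10,20,140],[0,0,0],-1],[[-10,20,140],[0,0,0],-1],[[-10,20,140],[0,0,0],-1]]'
python3 - <<'E'
from h import *
s,im,d=grab('wrist','w7'); print(s['position'],s['contact_force'])
K,T=cam('wrist',s)
uu,vv=np.meshgrid(np.arange(512),np.arange(384)); 
P=(np.stack([uu,vv,np.ones_like(uu)],-1)@np.linalg.inv(K).T*d[...,None])@T[:3,:3].T+T[:3,3]
rr=np.hypot(P[...,0]-560.2,P[...,1]-5.2); h=P[...,2]
for a,b in((0,4),(9,16)):
  m=(rr>=a)&(rr<b)&(h>30)&(h<95); print(a,b,m.sum(),np.median(h[m]))
for k in range(2):
  s,im,d=grab('top','top%d'%(k+1))
E
```

```text
clock: 13.0
position: [532.7, 51.8, 53.5]
ee_rot: [0.499, 0.501, -0.501, -0.499]
contact_force: [1.0, 0.7, 0.4]
gripper_width: 0.1
clock: 14.0
position: [507.5, -3.7, 53.2]
ee_rot: [-0.499, -0.501, 0.501, 0.499]
contact_force: [-0.0, 0.3, -0.4]
gripper_width: 0.2
clock: 14.67
position: [497.1, 16.6, 193.3]
ee_rot: [0.499, 0.501, -0.501, -0.499]
contact_force: [0.1, -0.5, -0.1]
gripper_width: 0.0
[497.0659938   16.64317692 193.27324219] [ 0.10096911 -0.45444095 -0.11334012]
0 4 6 77.64475804550253
9 16 187 77.56185112279172
```

View pics/w7.png

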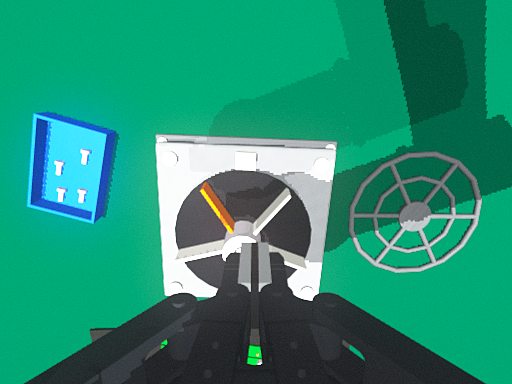

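View pics/top2.png

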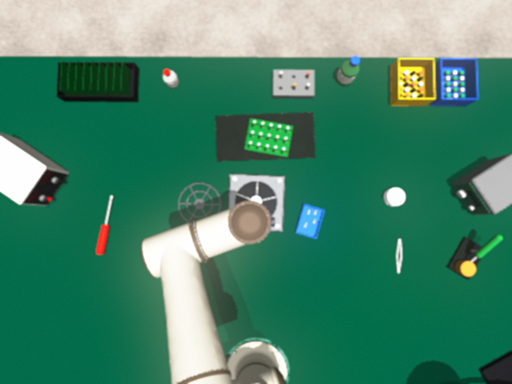

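```bash
python3 -m creep '[[[0,0,0],[0,0,0],-1],[[0,0,0],[0,0,0],-1],[[0,0,0],[0,0,0],-1],[[0,0,0],[0,0,0],-1]]'
python3 - <<'E'
from h import *
def ang(t):
  s,im,d=grab('wrist',t);K,T=cam('wrist',s)
  h=cv2.cvtColor(im,cv2.COLOR_RGB2HSV); m=(h[...,0]>5)&(h[...,0]<25)&(h[...,1]>150)&(h[...,2]>120)
  m[:150]=0; m[270:]=0
  uv=np.argwhere(m)[:,::-1]; q=[]
  for p in uv:
    q.append(deproj(K,T,p,d[p[1],p[0]])[:2])
  c=np.median(q,0)-[560,5.2]; return np.degrees(np.arctan2(c[1],c[0])),len(uv)
print(ang('w8'));print(ang('w9'))
def cen(t):
  a=cv2.imread(f'pics/{t}.png'); return a.astype(int)
a,b=cen('top0'),cen('top2')
h=lambda a:cv2.cvtColor(a.astype(np.uint8),cv2.COLOR_BGR2HSV)
for n,(x0,y0,x1,y1) in dict(guard=(175,180,225,200),tray=(292,200,330,242),panel=(240,114,298,160),spool=(380,183,410,210),driver=(90,190,118,258)).items():
  def c(a):
    H=h(a)[y0:y1,x0:x1].astype(int); m=np.abs(H-np.median(H.reshape(-1,3),0)).max(-1)>60; return np.argwhere(m).mean(0)
  print(n,(c(b)-c(a)).round(2))
arm.job_done(); print(arm.read_state()['clock'])
E
```

```text
clock: 15.15
position: [497.5, 15.8, 192.8]
ee_rot: [-0.499, -0.5, 0.501, 0.5]
contact_force: [0.3, -0.1, 0.5]
gripper_width: 0.0
(np.float64(-148.51632807240355), 437)
(np.float64(-148.30881605818445), 432)
guard [0.11 0.01]
tray [0.02 0.06]
panel [-0.2   0.07]
spool [-0.05 -0.14]
driver [0.06 0.01]
the job is handed in; nothing more can be done
the job is handed in; nothing more can be done
```

The wheel is pushed home, has been turned about 1.6 turns, and I handed the job in at about 15.3 s of the 58 s. There is no verdict to report, because the interface gives none.

**Pressing:** I pushed on the metal hub with the fingers set about 21 mm apart, so they stayed clear of the spindle. The wheel slid at about 11 N and met the solid shoulder. The last push read 19.7 N vertically, about 20.6 N with the sideways part. That is slightly over the 20 N you call forcing, but under the 24 N limit.

**Home check:** After the push the spindle end and the hub top read the same height, both 77.7 mm. They read 77.6 mm after the turning.

**Turning:** I turned the wheel counter-clockwise by pushing lightly on the orange vane with the shut fingertips. The force readings between moves were never more than about 1.5 N. The orange vane finished at about 212°, so the wheel turned about 572° (10 rad) in all.

**Final checks:**
- **At rest:** two wrist pictures in a row put the orange vane within 0.2° of each other. They are only about 0.05 s apart, so I also relied on more than a second having passed since I let go.
- **Other objects:** the guard, tray, panel, spool and screwdriver had moved less than about a quarter of a pixel in the top view. I checked the tweezers only by eye, because the arm's shadow lay beside them in the first picture.
- **Arm:** it is raised clear and touches nothing.

The first camera measurements of the hub disagreed by about 3 mm (top against wrist). I went by a closer wrist view before pressing.

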